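Weigh the clock weight, then bring the pendulum out through the case window

TASK

Empty the clock case that lies on its back: first lift the brass driving weight out of its window and stand it gently, upright, in the middle of the scale pan and let it go. Then take hold of the pendulum and bring it out through the window (it is longer than the window, so it only comes out at a slant, one end first), and finish while holding it up in the gripper, steady, its whole length clear above the case by at least 5 cm and touching nothing else. Leave the screwdriver, the loupe and the small movement where they are.

Things in the scene. Friction and masses are not known exactly. Their poses are not given: they have to be found in the camera images.
- case: Wooden clock case lying on its back, fixed, 236 x 446 x 80 mm. Origin: centre of its underside; long side along its y, z up. Back board top (inner floor) at z=10; the inside runs x -102..102, y -200..200, z 10..65 mm. On the front at the +y end is a round white dial (92 mm across, centre y=150, top z=78 mm); at each end a moulding 18 mm thick rises to z=80 mm.
- window (a point): Middle of the upper edge of the case's window, 75 mm above the bench, at x=0, y=0 of the case, axes as the case's. The window is an open rectangle (no glass) in the 10 mm thick front frame (z 65 to 75 mm of the case): it runs x -80..75, y -95..95 mm.
- rests (a point): Point midway between two felt rests inside the case, at x=10, y=0, z=32 mm of the case, axes as the case's. The rests stand at y=-60 and +60 (each 12 mm along y, 30 mm along x, centred on x=10) and carry the pendulum rod in notches 16 mm wide, notch floor z=32, cheeks to z=38 mm of the case; the notches are open upward and along y.
- pendulum: Pendulum, 0.12-0.2 kg: square wooden rod 12 x 12 x 260 mm along its y; origin mid-rod on its axis, about its centre of mass. Flat brass bob (44 mm across, 16 thick, axis z, centre y=-104) and brass fitting 18 x 30 x 13 mm (centre y=+112). At the start it lies level in the rests, along the case's y (+y the same way), axis at x=10, z=38 of the case, its middle within 10 mm of the case's y=0.
- pendulum_top (a point): Point on the rod axis at its plain end (brass fitting), y=+130 mm of the pendulum.
- pendulum_bob (a point): Point on the rod axis at its bob end, y=-130 mm of the pendulum.
- weight: Brass driving weight of the clock, an upright cylinder 38 mm across and 85 mm tall with a small wire eye on top (to 98 mm), 0.4 to 0.65 kg. Origin: centre of its underside, z along its axis. At the start it stands on the back board of the case, beside the pendulum rod, on the -x side of it, and its top 20 mm stick out above the window.
- scale: Bench scale, fixed: grey housing 150 x 150 mm, 42 mm tall, carrying the round pan. Origin: centre of its underside.
- pan_top (a point): Centre of the upper face of the scale's flat round steel pan (110 mm across, no rim), 60 mm above the bench when empty. The pan sinks on a spring under load.
- scale_pan (a joint): How far the pan is pressed down, m: 0 empty, up to 0.010 at its stop; spring about 900 N/m with a preload of about 0.4 N, so the weight presses it about 4 to 7 mm.
- screwdriver: Bystander: screwdriver 170 mm long lying on the bench on the robot's side of the scale. Leave alone.
- loupe: Bystander: black eye loupe, 38 mm across, 30 mm tall, on the bench beyond the scale. Leave alone.
- movement: Bystander: small brass clock movement on a wooden block, 70 mm across, 74 mm tall, on the bench beyond the scale. Leave alone.
Mind the look-alikes: they are no part of the job. What is shaped like the weight but purple is not meant.

How it is judged:
By the outcome, as a careful person would: the job done as asked, in the order asked, and still so for the second after the job is handed in, while the arm keeps its last pose, push and grip.
It also fails if it takes over 62 s, if anything falls off the work surface, if the arm or the gripper's body presses on something with over 40 N, if the wrist force passes 120 N, or if a joint passes its speed limit or range.

ROBOT

A 6-joint arm with a two-finger parallel gripper is mounted at the origin on the work surface. World frame = base frame: x ahead of the robot, y to its left, z up, the work surface at z = 0. Lengths are in m, angles in rad, forces in N, time in s.
With the tool pointing down it reaches from about 0.375 to 0.9 m from the base axis. Payload 3.1 kg.
Tool frame: the origin (TCP) lies on the centre line of the jaws, within the pads' length; the fingertips stand 19 mm ahead of it and the grasp point (between the pads) is the TCP; z points along the fingers, y is the line along which they close (so a half turn about z gives the same grasp; the last joint's range is limited). The gripper opens to 85 mm and grips with 20 to 120 N. Pads are 22 mm wide; open, the fingers measure 114 mm over their backs; the gripper's body (76 mm by 85 mm) begins 54 mm behind the grasp point. The pads swing forward as they close: fully open they stand 13 mm farther back than shut.
Start: joints at [0.95, 0.527, 1.433, -0, 1.181, -0.178], TCP at [0.268, 0.565, 0.25] pointing down, gripper open.
Joint ranges: [-3.08, 3.08], [-0.75, 2.2], [0.22, 2.44], [-1.43, 4.57], [0, 2.65], [-2.85, 2.85]. Speed limits (rad/s): [2.79, 2.79, 3.14, 3.14, 3.14, 3.14].

INTERFACE

Orientations are given as a unit quaternion [w, x, y, z].
In Python, from workcell import * gives the robot as it stands.
- The arm moves only by the tool step_arm, never from a script. Its arguments are lists of equal length, an entry for each row: "hand": the finger opening in cm, from 0 to 8.54; "linear": the shift along the tool's x, y, z in cm, a list of three; "delta_rot": the turn, a rotation vector about the tool's x, y, z in rad, a list of three. In form: {"hand": [hand, ...], "linear": [[x, y, z], ...], "delta_rot": [[wx, wy, wz], ...]}. A call has 1 to 8 rows; each row shifts and turns the commanded pose from where the row before left it, along the tool's axes as they then stand; what a row does not reach is not made up. A row lasts 1/12 s, in which the tool goes at most 41.7 mm and 7.16 degrees, less where a joint would pass 70% of its speed; a pose out of reach is approached as far as the arm can. A call is refused whole if a number of a shift passes 4.17 or a number of a turn 0.125, either way. A call with a gripper value outside its range is refused whole. The fingers move at their own pace and stop on an object; the grip force is fixed at half the most. Time passes only in rows, so rows that do not move let the fingers close. It gives the time, the measured TCP pose, the force, the opening and the grip force at its end, in the units of the state.
- sense(): the state, without advancing time (a new reading comes with each control period).
- read_camera(name): name is "scene" or "top" or "wrist"; returns the picture (400x640x3 uint8, blue, green, red); there is no depth.
- get_calibration(name): a dict with "fov_y" (degrees; the focal length in pixels is half the picture's height over the tangent of half this angle, whatever the lens; pixels are square), "cx", "cy" (the principal point, pixels), "eye" and "orientation" of the camera in the world; the wrist camera has in their place "hand_eye" (4x4, takes a point from camera to tool coordinates, whose origin is the TCP and whose axes are the flange's). Camera axes: x right, y up, looking along -z (the intrinsics and any distortion apply to the point x, -y, -z); pixel columns grow to the right and rows downward; lengths in m; the calibration is good to about 2 mm. A picture is of the moment at which its call begins: read the wrist's pose just before it. get_calibration takes no time and is no camera call.
- sign_off(): hands the job in; it is judged then, once.
The state is a dict: "clock": time; "joint_positions": joint angles; "joint_velocities": joint speeds; "tau": joint torques, N m; "ee_pos": TCP position; "eef_rot": TCP orientation; "force": force on the tool from outside, world axes, zero at the start; "torque": the same for the moment, N m; "opening": finger opening in m; "grip_force": force on a finger pad.
Only numpy, scipy, OpenCV 4.12 (cv2) and the standard library are available. Lean on these libraries where they do the work, as an engineer would, in place of code of your own. Each camera call takes 0.05 s, during which the arm holds its last target. There are 200 camera calls.

## Working session

There is one attempt and no reset: what is moved stays moved. The work goes in short steps, Python scripts to look and compute and a tool call to move; the robot and the scene stay as the last step left them, time stands still between calls to the robot, and variables do not carry over. Pictures are saved under pics/ and viewed, at most 13 in all, crops included, and the job is handed in when it is done.

Besides the shell and the picture viewer there is one more tool, called by a JSON object that holds its "op" and its "data". step_arm: Moves the arm, as the interface text tells. Its arguments: {"type":"object","properties":{"hand":{"type":"array"},"linear":{"type":"array"},"delta_rot":{"type":"array"}},"required":["hand","linear","delta_rot"]}

```bash
mkdir -p pics; ls
python3 - <<'E'
from workcell import *
import cv2
s=sense(); print({k:s[k] for k in ('clock','ee_pos','eef_rot','force','opening')})
for n in('top','scene'):
    im=read_camera(n); cv2.imwrite(f'pics/{n}0.png',im); print(n,get_calibration(n))
print(get_calibration('wrist'))
E
```

```text
pics
{'clock': 0.0, 'ee_pos': array([0.26738104, 0.56418178, 0.24932495]), 'eef_rot': array([-4.32162976e-04,  2.19595992e-01,  9.75590304e-01, -9.86554029e-04]), 'force': array([0.35578743, 0.52073882, 0.72674312]), 'opening': 0.08546549712420752}
top {'fov_y': 47.76354633481693, 'cx': 322.2638615675757, 'cy': 199.805235195055, 'eye': array([ 0.29368452, -0.00761382,  1.26221292]), 'orientation': array([-0.69284716, -0.0732688 ,  0.05608556,  0.71515656])}
scene {'fov_y': 42.06035757216627, 'cx': 332.5719704038069, 'cy': 202.00881502155823, 'eye': array([1.09648229, 0.68166033, 0.85290545]), 'orientation': array([0.297734  , 0.14190318, 0.38625939, 0.86140678])}
{'fov_y': 61.29093031881799, 'cx': 323.54605695129356, 'cy': 196.21187683868726, 'hand_eye': array([[-1.87411798e-03,  9.50270173e-01,  3.11421075e-01,
         8.05705679e-02],
       [ 9.99998224e-01,  1.71869744e-03,  7.73511354e-04,
         1.71380239e-04],
       [ 1.99806162e-04,  3.11421972e-01, -9.50271706e-01,
        -1.22845481e-01],
       [ 0.00000000e+00,  0.00000000e+00,  0.00000000e+00,
         1.00000000e+00]])}
```

View pics/top0.png

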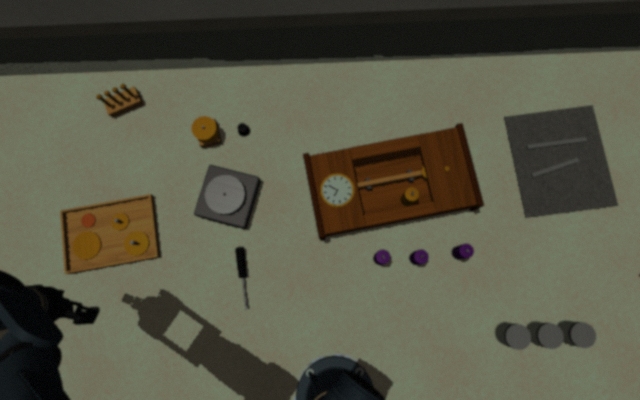

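View pics/scene0.png

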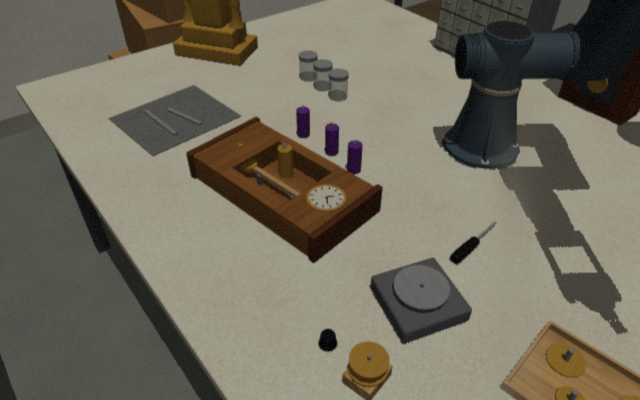

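Top view: case with its dial at (338,190), weight at (412,195), rod from (360,184) to (425,174), pan at (225,194). The scene view shows the weight at (286,160) and the bob end on the far side of it, away from the dial. The three purple look-alikes stand on the robot's side of the case.

```bash
cat > h.py <<'E'
import numpy as np, cv2
from scipy.spatial.transform import Rotation as R
from workcell import *
def rot(q): return R.from_quat(np.r_[q[1:],q[0]])
def cam(name,s=None):
    c=get_calibration(name); f=200/np.tan(np.radians(c['fov_y'])/2)
    if name=='wrist':
        H=np.array(c['hand_eye']); M=rot(s['eef_rot']).as_matrix()
        return f,c['cx'],c['cy'],M@H[:3,3]+s['ee_pos'],M@H[:3,:3]
    return f,c['cx'],c['cy'],np.array(c['eye']),rot(c['orientation']).as_matrix()
def ray(C,u,v):
    f,cx,cy,e,M=C; d=M@np.array([(u-cx)/f,-(v-cy)/f,-1]); return e,d/np.linalg.norm(d)
def onz(C,u,v,z):
    e,d=ray(C,u,v); return e+d*(z-e[2])/d[2]
def proj(C,p):
    f,cx,cy,e,M=C; q=M.T@(np.array(p)-e); return cx+f*q[0]/-q[2], cy-f*q[1]/-q[2]
def meet(C1,p1,C2,p2):
    a,d=ray(C1,*p1); b,g=ray(C2,*p2)
    t=np.linalg.lstsq(np.c_[d,-g],b-a,rcond=None)[0]; return (a+t[0]*d+b+t[1]*g)/2, np.linalg.norm(a+t[0]*d-b-t[1]*g)
def blob(mask,box=None):
    m=mask.astype(np.uint8)*255
    if box: k=np.zeros_like(m); x0,y0,x1,y1=box; k[y0:y1,x0:x1]=m[y0:y1,x0:x1]; m=k
    c,_=cv2.findContours(m,cv2.RETR_EXTERNAL,cv2.CHAIN_APPROX_NONE)
    return max(c,key=cv2.contourArea)
E
python3 - <<'E'
from h import *
im=cv2.imread('pics/top0.png'); C=cam('top'); hsv=cv2.cvtColor(im,cv2.COLOR_BGR2HSV)
H,S,V=cv2.split(hsv)
print('px',hsv[190,345],hsv[220,330],hsv[150,300],hsv[194,212],hsv[194,412],hsv[215,205])
d=blob((S<90)&(V>110),(315,165,360,215)); (u,v),r=cv2.minEnclosingCircle(d); dc=onz(C,u,v,.078)
print('dial',u,v,r,dc,'dia',2*r*(C[3][2]-.078)/C[0])
cs=blob((S>130)&(V<200),(295,115,490,250)); rect=cv2.minAreaRect(cs); print(rect)
for p in cv2.boxPoints(rect): print('corner',p,onz(C,*p,.08))
print('ctr',onz(C,*rect[0],.08))
big=cv2.resize(im[110:250,190:490],None,fx=2.6,fy=2.6,interpolation=cv2.INTER_CUBIC); cv2.imwrite('pics/crop.png',big)
E
```

```text
px [ 51  35 125] [ 13 225  77] [ 38  49 119] [ 21  17 104] [ 18 122  69] [20 25 61]
dial 336.8907165527344 189.61605834960938 14.684293746948242 [ 0.53994013 -0.0218831   0.078     ] dia 0.07699273323083738
((392.9823913574219, 180.8259735107422), (86.1115951538086, 165.98416137695312), 79.04593658447266)
corner [303.3209  154.32497] [0.64052863 0.06578769 0.08      ]
corner [466.2808  122.78435] [ 0.71307497 -0.38050726  0.08      ]
corner [482.6439  207.32698] [ 0.47866895 -0.40290446  0.08      ]
corner [319.684  238.8676] [0.40935096 0.02781414 0.08      ]
ctr [ 0.55827378 -0.17239515  0.08      ]
```

View pics/crop.png

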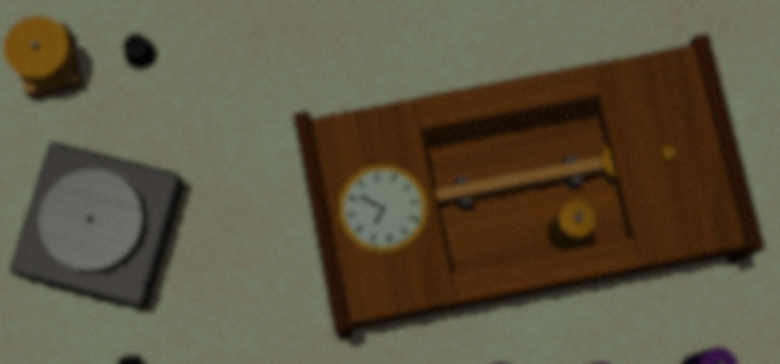

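The crop confirms the case's dial end points left (+y), the weight is at crop (577,220), the rod runs from (435,195) to (605,163), and the pan centre is at (90,219). I'll move over the case for a close wrist view.

{"op": "step_arm", "data": {"hand": [8.5, 8.5, 8.5, 8.5, 8.5, 8.5, 8.5, 8.5], "linear": [[-2.4, -2.3, -0.3], [-2.4, -2.3, -0.3], [-2.4, -2.3, -0.3], [-2.4, -2.3, -0.3], [-2.4, -2.3, -0.3], [-2.4, -2.3, -0.3], [-2.4, -2.3, -0.3], [-2.4, -2.3, -0.3]], "delta_rot": [[0, 0, 0], [0, 0, 0], [0, 0, 0], [0, 0, 0], [0, 0, 0], [0, 0, 0], [0, 0, 0], [0, 0, 0]]}}

```text
clock: 0.77
ee_pos: [0.3624, 0.3146, 0.2742]
eef_rot: [-0.0, 0.219, 0.976, -0.0]
force: [1.2, -0.1, 1.1]
opening: 0.0848
grip_force: 0.0
```

{"op": "step_arm", "data": {"hand": [8.5, 8.5, 8.5, 8.5, 8.5, 8.5, 8.5, 8.5], "linear": [[-2.4, -2.3, -0.3], [-2.4, -2.3, -0.3], [-2.4, -2.3, -0.3], [-2.4, -2.3, -0.3], [-2.4, -2.3, -0.3], [-2.4, -2.3, -0.3], [-2.4, -2.3, -0.3], [-2.4, -2.3, -0.3]], "delta_rot": [[0, 0, 0], [0, 0, 0], [0, 0, 0], [0, 0, 0], [0, 0, 0], [0, 0, 0], [0, 0, 0], [0, 0, 0]]}}

```text
clock: 1.43
ee_pos: [0.457, 0.0661, 0.2983]
eef_rot: [-0.0, 0.22, 0.976, 0.0]
force: [0.5, 1.2, -0.3]
opening: 0.0852
grip_force: 0.0
```

{"op": "step_arm", "data": {"hand": [8.5, 8.5, 8.5, 8.5, 8.5, 8.5, 8.5, 8.5], "linear": [[-2.4, -2.3, -0.3], [-2.4, -2.3, -0.3], [-2.4, -2.3, -0.3], [-2.4, -2.3, -0.3], [-2.4, -2.3, -0.3], [-2.4, -2.3, -0.3], [0, 0, 0], [0, 0, 0]], "delta_rot": [[0, 0, -0.075], [0, 0, -0.075], [0, 0, -0.075], [0, 0, -0.075], [0, 0, -0.075], [0, 0, -0.075], [0, 0, -0.075], [0, 0, -0.075]]}}

```text
clock: 2.1
ee_pos: [0.5617, -0.1028, 0.3157]
eef_rot: [-0.0, -0.079, 0.997, 0.0]
force: [-0.8, 0.7, 0.2]
opening: 0.0846
grip_force: 0.0
```

Run:
```python
from h import *
read_camera('wrist')
s=sense(); im=read_camera('wrist'); cv2.imwrite('pics/w1.png',im)
np.save('s1.npy',dict(ee_pos=s['ee_pos'],eef_rot=s['eef_rot']),allow_pickle=True)
print(s['clock'],s['ee_pos'],s['eef_rot'],s['joint_positions'],rot(s['eef_rot']).as_matrix().round(3))
```

```text
2.15 [ 0.56088868 -0.1018817   0.31547827] [-6.03657975e-04 -8.06848391e-02  9.96739433e-01  3.06920436e-04] [-3.75659565e-01  3.83589589e-01  1.49171061e+00  1.97819000e-05
  1.26764673e+00 -2.10800713e+00] [[-0.987 -0.161 -0.001]
 [-0.161  0.987  0.001]
 [ 0.001  0.001 -1.   ]]
```

View pics/w1.png

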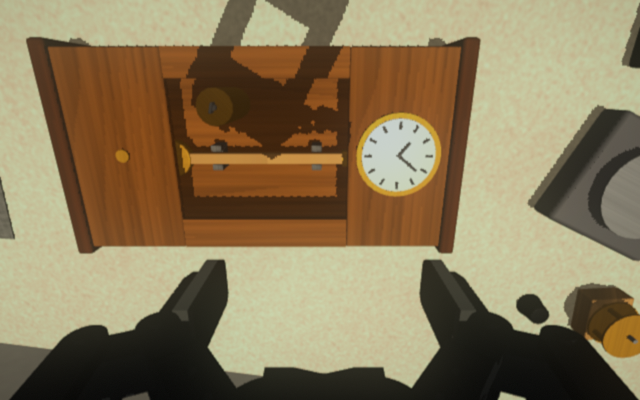

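The wrist view shows: dial centre about (399,154), weight eye (213,104), rod from (190,159) to (343,159), window corners about (164,78), (350,78), (347,219) and (184,219), rests at x≈218 and 316.

```bash
cat >> h.py <<'E'
def axes(P0,yaw): return np.array([[np.cos(yaw),np.sin(yaw)],[-np.sin(yaw),np.cos(yaw)]])
E
python3 - <<'E'
from h import *
s=np.load('s1.npy',allow_pickle=True).item(); C=cam('wrist',s); T=cam('top')
im=cv2.imread('pics/w1.png'); H,S,V=cv2.split(cv2.cvtColor(im,cv2.COLOR_BGR2HSV))
m=((V>150)&(S<110))|((H>15)&(H<32)&(V>120))
d=blob(m,(353,105,445,205)); e=cv2.fitEllipse(cv2.convexHull(d)); dc=onz(C,*e[0],.078); print('dial',e,dc)
pts={'wl-':(164,78),'wl+':(184,219),'wr+':(347,219),'wr-':(350,78)}
W={k:onz(C,*p,.075)[:2] for k,p in pts.items()}
for k in W: print(k,W[k].round(4))
print('len y',np.linalg.norm(W['wl-']-W['wr-']),np.linalg.norm(W['wl+']-W['wr+']),'x',np.linalg.norm(W['wl-']-W['wl+']),np.linalg.norm(W['wr-']-W['wr+']))
yd=(W['wr-']-W['wl-'])+(W['wr+']-W['wl+']); yaw=np.arctan2(-yd[0],yd[1]); print('yaw',np.degrees(yaw))
A=axes(0,yaw); wc=sum(W.values())/4; c=wc-A.T@np.array([-.0025,0]); print('case',c,'dial in case',A@(dc[:2]-c))
def cc(p,z): return (A@(onz(C,*p,z)[:2]-c)*1000).round(1)
print('eye',cc((213,104),.105),'rod ends',cc((190,159),.044),cc((343,159),.044),'rests',cc((218,149),.038),cc((316,149),.038))
# weight two views
print('meet eye',meet(C,(213,104),T,(190+577/2.6,110+217/2.6)))
# pan top view
im=cv2.imread('pics/top0.png'); H,S,V=cv2.split(cv2.cvtColor(im,cv2.COLOR_BGR2HSV))
p=blob((S<60)&(V>85),(200,168,250,222)); e=cv2.fitEllipse(p); print('pan',e,onz(T,*e[0],.06),'dia',np.mean(e[1])*1.2/T[0])
im=cv2.imread('pics/w1.png')
cv2.imwrite('pics/w1c.png',cv2.resize(im[60:230,150:360],None,fx=3.5,fy=3.5,interpolation=cv2.INTER_CUBIC))
E
```

```text
dial ((398.2643127441406, 153.96804809570312), (82.37642669677734, 88.44705200195312), 49.90339660644531) [ 0.53756902 -0.02354473  0.078     ]
wl- [ 0.4997 -0.2755]
wl+ [ 0.6518 -0.2505]
wr+ [ 0.6218 -0.0641]
wr- [ 0.4697 -0.0889]
len y 0.18902034233078252 0.1887239946528218 x 0.15411279770232636 0.15412510593598913
yaw 9.146765908611759
case [ 0.56319078 -0.16936391] dial in case [-0.00211597  0.14803794]
eye [-55.5 -38. ] rod ends [ 10.5 -91. ] [10.5 90.5] rests [ -0.4 -58.5] [-0.4 58.4]
meet eye (array([ 0.51435157, -0.21334223,  0.11545601]), np.float64(0.002359376815497386))
pan ((224.04779052734375, 193.92343139648438), (36.674896240234375, 38.76645278930664), 53.564701080322266) [0.5424088  0.28609215 0.06      ] dia 0.10020688868662078
```

View pics/w1c.png

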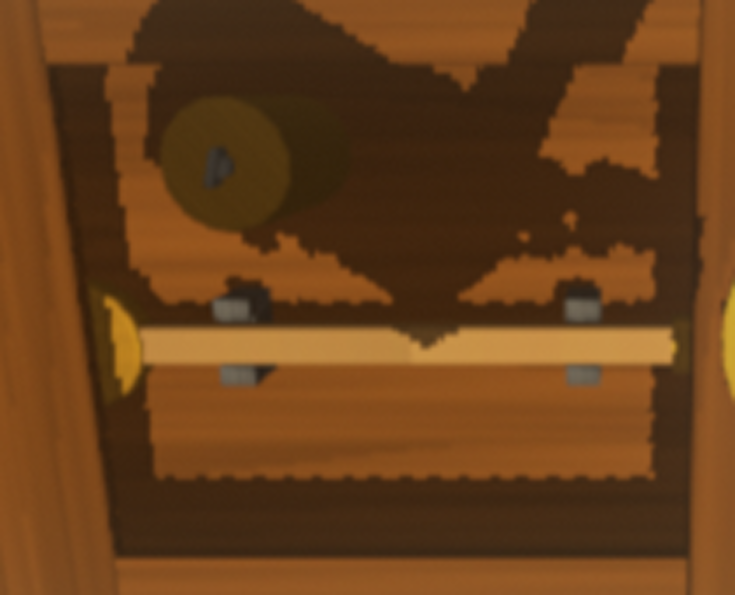

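The crop shows the weight's top disc at crop (226,163), radius 65, which is about 19 mm as expected. The rod lies level in the rests, the bob edge is at crop 142 and the fitting edge at 672. Next I compute the weight grasp.

Run:
```python
from h import *
s0=np.load('s1.npy',allow_pickle=True).item(); C=cam('wrist',s0)
p=onz(C,150+226/3.5,60+163/3.5,.095); yaw=np.radians(9.15); A=axes(0,yaw)
print('weight',p,'in case',A@(p[:2]-[.5632,-.1694]))
s=sense(); M=rot(s['eef_rot']).as_matrix()
print('tool shift cm',M.T@(np.r_[p[:2],.078]-s['ee_pos'])*100)
```

```text
weight [ 0.51763467 -0.2171125   0.095     ] in case [-0.05257275 -0.0398596 ]
tool shift cm [  6.00109603 -10.79750648  23.75367548]
```

{"op": "step_arm", "data": {"hand": [6, 6, 6, 6, 6, 6, 6, 6], "linear": [[0.86, -1.54, 2.0], [0.86, -1.54, 2.0], [0.86, -1.54, 2.0], [0.86, -1.54, 2.0], [0.86, -1.54, 2.0], [0.86, -1.54, 2.0], [0.86, -1.51, 2.0], [0, 0, 0]], "delta_rot": [[0, 0, 0], [0, 0, 0], [0, 0, 0], [0, 0, 0], [0, 0, 0], [0, 0, 0], [0, 0, 0], [0, 0, 0]]}}

```text
clock: 2.87
ee_pos: [0.515, -0.2173, 0.1726]
eef_rot: [-0.003, -0.076, 0.997, 0.002]
force: [-0.1, 1.1, 0.4]
opening: 0.0601
grip_force: 0.0
```

Run:
```python
from h import *
read_camera('wrist')
s=sense(); im=read_camera('wrist'); cv2.imwrite('pics/w2.png',im)
np.save('s2.npy',dict(ee_pos=s['ee_pos'],eef_rot=s['eef_rot']),allow_pickle=True)
print(s['clock'],s['ee_pos'],s['opening'],proj(cam('wrist',s),s['ee_pos']),'expect weight top',proj(cam('wrist',s),[.517,-.2165,.095]))
```

```text
2.9167 [ 0.51622823 -0.21641452  0.17429326] 0.060529263837739 (np.float64(322.6313862232758), np.float64(286.9805672415676)) expect weight top (np.float64(322.2643749899068), np.float64(218.63655625351308))
```

View pics/w2.png

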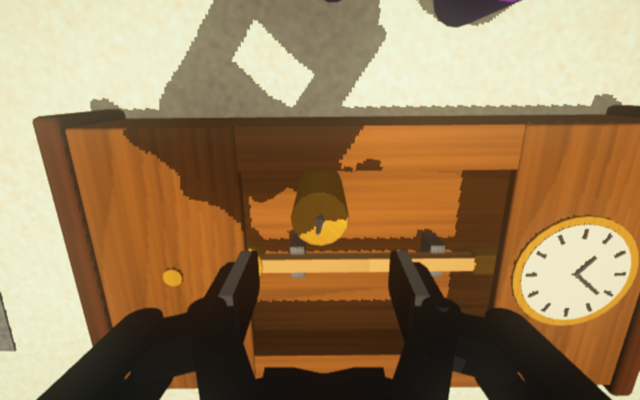

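The weight's top disc is at (321,218), within 1 px of where I predicted it, and centred between the open fingers. I'll descend and close.

{"op": "step_arm", "data": {"hand": [6, 6, 6, 6, 6, 6, 6, 6], "linear": [[0, 0, 1.5], [0, 0, 1.5], [0, 0, 1.5], [0, 0, 1.5], [0, 0, 1.2], [0, 0, 1.2], [0, 0, 1.2], [0, 0, 0.1]], "delta_rot": [[0, 0, 0], [0, 0, 0], [0, 0, 0], [0, 0, 0], [0, 0, 0], [0, 0, 0], [0, 0, 0], [0, 0, 0]]}}

```text
clock: 3.63
ee_pos: [0.5182, -0.215, 0.0789]
eef_rot: [-0.0, -0.079, 0.997, 0.001]
force: [-0.4, -0.3, 0.5]
opening: 0.0598
grip_force: 0.0
```

{"op": "step_arm", "data": {"hand": [5, 4.5, 4, 3.5, 3, 3, 3, 3], "linear": [[0, 0, 0], [0, 0, 0], [0, 0, 0], [0, 0, 0], [0, 0, 0], [0, 0, 0], [0, 0, 0], [0, 0, 0]], "delta_rot": [[0, 0, 0], [0, 0, 0], [0, 0, 0], [0, 0, 0], [0, 0, 0], [0, 0, 0], [0, 0, 0], [0, 0, 0]]}}

```text
clock: 4.3
ee_pos: [0.5191, -0.2171, 0.0808]
eef_rot: [0.001, -0.078, 0.997, -0.001]
force: [0.2, 0.1, 7.1]
opening: 0.0364
grip_force: 59.7
```

{"op": "step_arm", "data": {"hand": [3, 3, 3, 3, 3, 3, 3, 3], "linear": [[0, 0, -0.5], [0, 0, -1], [0, 0, -1.5], [0, 0, -2], [0, 0, -2], [0, 0, -2], [0, 0, -2], [0, 0, -2]], "delta_rot": [[0, 0, 0], [0, 0, 0], [0, 0, 0], [0, 0, 0], [0, 0, 0], [0, 0, 0], [0, 0, 0], [0, 0, 0]]}}

```text
clock: 4.97
ee_pos: [0.5171, -0.2157, 0.2102]
eef_rot: [-0.001, -0.078, 0.997, 0.001]
force: [1.1, -0.7, -4.8]
opening: 0.0367
grip_force: 60.4
```

Run:
```python
from h import *
s=sense(); M=rot(s['eef_rot']).as_matrix()
print(s['clock'],s['ee_pos'],s['force'],s['opening'],s['joint_positions'])
print(M.T@(np.array([.540,.2845,.21])-s['ee_pos'])*100)
```

```text
4.9667 [ 0.51709894 -0.21574236  0.21022669] [ 1.05899293 -0.68117291 -4.79883143] 0.036666962721898066 [-5.94704593e-01  4.92604132e-01  1.63681370e+00  4.04686285e-05
  1.01421456e+00 -2.32265311e+00]
[-10.09000747  49.04951594   0.07743425]
```

{"op": "step_arm", "data": {"hand": [3, 3, 3, 3, 3, 3, 3, 3], "linear": [[-0.25, 1.2, 0], [-0.5, 2.4, 0], [-0.5, 2.4, 0], [-0.5, 2.4, 0], [-0.5, 2.4, 0], [-0.5, 2.4, 0], [-0.5, 2.4, 0], [-0.5, 2.4, 0]], "delta_rot": [[0, 0, 0], [0, 0, 0], [0, 0, 0], [0, 0, 0], [0, 0, 0], [0, 0, 0], [0, 0, 0], [0, 0, 0]]}}

```text
clock: 5.63
ee_pos: [0.5252, -0.0303, 0.208]
eef_rot: [-0.002, -0.078, 0.997, 0.001]
force: [0.1, 0.1, -3.2]
opening: 0.0364
grip_force: 60.7
```

{"op": "step_arm", "data": {"hand": [3, 3, 3, 3, 3, 3, 3, 3], "linear": [[-0.5, 2.4, 0], [-0.5, 2.4, 0], [-0.5, 2.4, 0], [-0.5, 2.4, 0], [-0.5, 2.4, 0], [-0.5, 2.4, 0], [-0.5, 2.4, 0], [-0.25, 1.2, 0]], "delta_rot": [[0, 0, 0], [0, 0, 0], [0, 0, 0], [0, 0, 0], [0, 0, 0], [0, 0, 0], [0, 0, 0], [0, 0, 0]]}}

```text
clock: 6.3
ee_pos: [0.5337, 0.1541, 0.208]
eef_rot: [-0.002, -0.08, 0.997, 0.001]
force: [-0.8, -1.3, -4.2]
opening: 0.0368
grip_force: 60.9
```

Run:
```python
from h import *
read_camera('wrist')
s=sense(); im=read_camera('wrist'); cv2.imwrite('pics/w3.png',im)
np.save('s3.npy',dict(ee_pos=s['ee_pos'],eef_rot=s['eef_rot']),allow_pickle=True)
C=cam('wrist',s)
print(s['clock'],s['ee_pos'],s['opening'],'expect pan',proj(C,[.540,.2845,.06]))
H,S,V=cv2.split(cv2.cvtColor(im,cv2.COLOR_BGR2HSV)); u,v=map(int,proj(C,[.540,.2845,.06])); print(H[v,u+10],S[v,u+10],V[v,u+10])
```

```text
6.35 [0.53400447 0.15516404 0.20817377] 0.036669143233502136 expect pan (np.float64(469.78962825705355), np.float64(216.2043525209301))
22 33 171
```

View pics/w3.png

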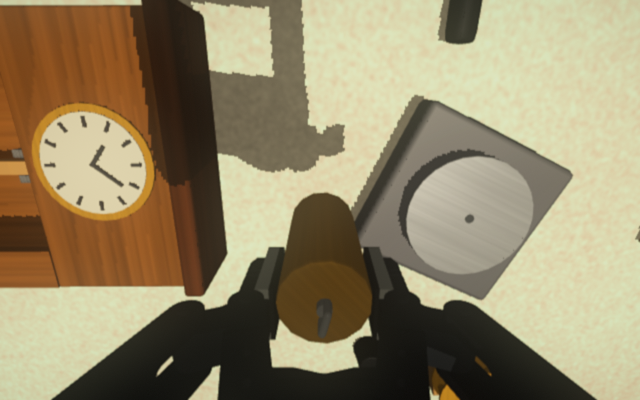

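The pan's centre dot is at (469.5,218.5) and the weight hangs straight between the pads, with its top disc at (324,301). I'll refine the pan position from the dot.

Run:
```python
from h import *
s0=np.load('s3.npy',allow_pickle=True).item(); C=cam('wrist',s0)
p=onz(C,469.5,218.5,.06); w=onz(C,324,301,s0['ee_pos'][2]+.0155); print('pan',p,'weight',w,s0['ee_pos'])
s=sense(); M=rot(s['eef_rot']).as_matrix()
print(M.T@(np.r_[p[:2],.208]-s['ee_pos'])*100)
```

```text
pan [0.54209478 0.28486926 0.06      ] weight [0.52990607 0.15504239 0.22367377] [0.53400447 0.15516404 0.20817377]
[-2.88754807 12.87129726  0.02750804]
```

{"op": "step_arm", "data": {"hand": [3, 3, 3, 3, 3, 3, 3, 3], "linear": [[-0.3, 1.4, 0], [-0.5, 2.1, 0], [-0.5, 2.1, 0], [-0.5, 2.1, 0], [-0.5, 2.1, 0], [-0.4, 1.7, 0], [-0.3, 1.4, 0], [0, 0, 0]], "delta_rot": [[0, 0, 0], [0, 0, 0], [0, 0, 0], [0, 0, 0], [0, 0, 0], [0, 0, 0], [0, 0, 0], [0, 0, 0]]}}

```text
clock: 7.07
ee_pos: [0.5449, 0.2847, 0.2087]
eef_rot: [-0.0, -0.079, 0.997, 0.0]
force: [0.2, -0.5, -3.8]
opening: 0.0366
grip_force: 61.2
```

{"op": "step_arm", "data": {"hand": [3, 3, 3, 3, 3, 3, 3, 3], "linear": [[0, 0, 0.8], [0, 0, 1.3], [0, 0, 1.3], [0, 0, 1.3], [0, 0, 1.0], [0, 0, 0.6], [0, 0, 0.5], [0, 0, 0]], "delta_rot": [[0, 0, 0], [0, 0, 0], [0, 0, 0], [0, 0, 0], [0, 0, 0], [0, 0, 0], [0, 0, 0], [0, 0, 0]]}}

```text
clock: 7.73
ee_pos: [0.5447, 0.2822, 0.1401]
eef_rot: [-0.001, -0.078, 0.997, -0.0]
force: [0.5, -0.2, -3.7]
opening: 0.0367
grip_force: 61.1
```

Run:
```python
from h import *
read_camera('wrist')
for i in range(3):
    s=sense(); print(s['clock'],s['ee_pos'],s['force']); im=read_camera('wrist')
cv2.imwrite('pics/w4.png',im)
sc=read_camera('scene'); C=cam('scene'); print(proj(C,[.542,.285,.06]),proj(C,[.542,.285,.14]))
cv2.imwrite('pics/sc4.png',np.hstack([cv2.resize(sc[180:340,350:490],None,fx=3,fy=3,interpolation=cv2.INTER_CUBIC)]))
```

```text
7.7833 [0.54515255 0.28253425 0.14093869] [ 0.12983992  0.11892689 -4.26542696]
7.8333 [0.54549582 0.28282654 0.14150386] [ 0.24679343  0.4346155  -4.08517637]
7.8833 [0.54569233 0.28303175 0.14185896] [ 0.11512395 -0.05390875 -4.05050612]
(np.float64(422.2247062084027), np.float64(285.3264480103783)) (np.float64(427.7638958478015), np.float64(257.55250944854043))
```

{"op": "step_arm", "data": {"hand": [3, 3, 3, 3, 3, 3, 3, 3], "linear": [[0, 0.15, 0.2], [0, 0, 0.2], [0, 0, 0.2], [0, 0, 0.1], [0, 0, 0.1], [0, 0, 0.1], [0, 0, 0], [0, 0, 0]], "delta_rot": [[0, 0, 0], [0, 0, 0], [0, 0, 0], [0, 0, 0], [0, 0, 0], [0, 0, 0], [0, 0, 0], [0, 0, 0]]}}

```text
clock: 8.65
ee_pos: [0.5449, 0.2844, 0.1322]
eef_rot: [-0.0, -0.078, 0.997, -0.0]
force: [-0.3, 0.2, -4.2]
opening: 0.0362
grip_force: 61.1
```

{"op": "step_arm", "data": {"hand": [3, 3, 3, 3, 3, 3, 3, 3], "linear": [[0, 0, 0.1], [0, 0, 0.1], [0, 0, 0.1], [0, 0, 0], [0, 0, 0], [0, 0, 0], [0, 0, 0], [0, 0, 0]], "delta_rot": [[0, 0, 0], [0, 0, 0], [0, 0, 0], [0, 0, 0], [0, 0, 0], [0, 0, 0], [0, 0, 0], [0, 0, 0]]}}

```text
clock: 9.32
ee_pos: [0.5451, 0.2845, 0.1295]
eef_rot: [0.0, -0.079, 0.997, 0.0]
force: [0.2, 0.0, -2.8]
opening: 0.0365
grip_force: 61.2
```

{"op": "step_arm", "data": {"hand": [3, 3, 3, 3, 3, 3, 3, 3], "linear": [[0, 0, 0.1], [0, 0, 0], [0, 0, 0.1], [0, 0, 0], [0, 0, 0.1], [0, 0, 0], [0, 0, 0], [0, 0, 0]], "delta_rot": [[0, 0, 0], [0, 0, 0], [0, 0, 0], [0, 0, 0], [0, 0, 0], [0, 0, 0], [0, 0, 0], [0, 0, 0]]}}

```text
clock: 9.98
ee_pos: [0.5451, 0.2845, 0.1265]
eef_rot: [0.0, -0.079, 0.997, 0.0]
force: [-0.5, -0.3, 0.5]
opening: 0.0362
grip_force: 61.5
```

{"op": "step_arm", "data": {"hand": [3.6, 3.7, 3.8, 3.9, 4.1, 4.4, 4.8, 5.5], "linear": [[0, 0, 0], [0, 0, 0], [0, 0, 0], [0, 0, 0], [0, 0, 0], [0, 0, 0], [0, 0, 0], [0, 0, 0]], "delta_rot": [[0, 0, 0], [0, 0, 0], [0, 0, 0], [0, 0, 0], [0, 0, 0], [0, 0, 0], [0, 0, 0], [0, 0, 0]]}}

```text
clock: 10.65
ee_pos: [0.5449, 0.2845, 0.1263]
eef_rot: [-0.0, -0.079, 0.997, 0.0]
force: [-0.0, 0.3, -0.8]
opening: 0.0549
grip_force: 0.0
```

{"op": "step_arm", "data": {"hand": [6, 6.4, 6.4, 6.4, 6.4, 6.4, 6.4, 6.4], "linear": [[0, 0, 0], [0, 0, -0.5], [0, 0, -1], [0, 0, -1.5], [0, 0, -2], [0, 0, -2], [0, 0, -2], [0, 0, -2]], "delta_rot": [[0, 0, 0], [0, 0, 0], [0, 0, 0], [0, 0, 0], [0, 0, 0], [0, 0, 0], [0, 0, 0], [0, 0, 0]]}}

```text
clock: 11.32
ee_pos: [0.545, 0.2845, 0.2384]
eef_rot: [0.001, -0.079, 0.997, 0.0]
force: [0.8, -0.4, -0.4]
opening: 0.0639
grip_force: 0.0
```

Run:
```python
from h import *
s=sense(); print(s['clock'],s['ee_pos'],s['force'],s['joint_positions']); im=read_camera('wrist'); sc=read_camera('scene')
C=cam('wrist',s);print('expect weight top',proj(C,[.542,.285,.14]),'dot',proj(C,[.542,.285,.055]))
cv2.imwrite('pics/v5.png',np.hstack([cv2.resize(sc[160:350,340:500],(336,400),interpolation=cv2.INTER_CUBIC),im[:,120:560]]))
```

```text
11.3167 [0.54500454 0.28450142 0.23838871] [ 0.766358   -0.35021712 -0.37074361] [ 2.99552454e-01  5.26469041e-01  1.47266600e+00  2.12636754e-05
  1.14134647e+00 -1.42847456e+00]
expect weight top (np.float64(324.4271400656941), np.float64(202.90999177170366)) dot (np.float64(324.2363965663736), np.float64(172.7564750026497))
```

View pics/v5.png

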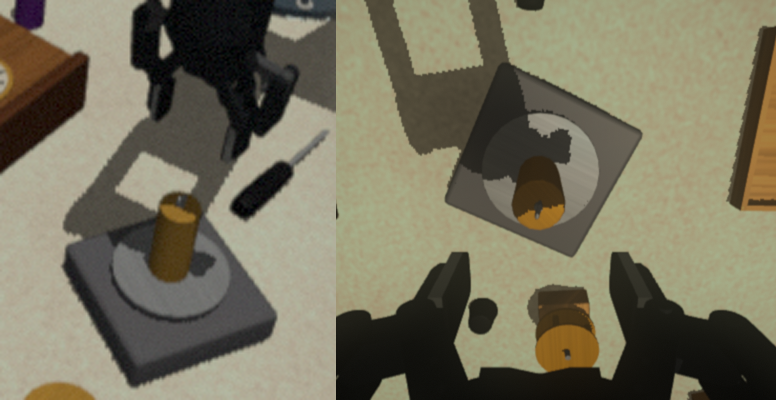

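The weight stands upright near the pan's middle: its top is at pixel (322,206) against (324,203) expected, so about 2.5 mm off. Next is the pendulum: fly back and turn so the jaws close across the rod.

{"op": "step_arm", "data": {"hand": [6.4, 6.4, 6.4, 6.4, 6.4, 6.4, 6.4, 6.4], "linear": [[0.2, -2.3, 0], [0.2, -2.3, 0], [0.2, -2.3, 0], [0.2, -2.3, 0], [0.2, -2.3, 0], [0.2, -2.3, 0], [0.2, -2.3, 0], [0.2, -2.3, 0]], "delta_rot": [[0, 0, 0], [0, 0, 0], [0, 0, 0], [0, 0, 0], [0, 0, 0], [0, 0, 0], [0, 0, 0], [0, 0, 0]]}}

```text
clock: 12.08
ee_pos: [0.5574, 0.0991, 0.2358]
eef_rot: [-0.001, -0.079, 0.997, 0.0]
force: [0.4, -0.5, -0.2]
opening: 0.0639
grip_force: 0.0
```

{"op": "step_arm", "data": {"hand": [6, 6, 5, 5, 4, 4, 3.5, 3.5], "linear": [[0.2, -2.3, 0], [0.2, -2.3, 0], [0.2, -2.3, 0], [0.2, -2.3, 0], [0.2, -2.3, 0], [0.2, -2.3, 0], [0.2, -2.3, 0], [0.2, -2.3, 0]], "delta_rot": [[0, 0, 0], [0, 0, 0], [0, 0, 0], [0, 0, 0], [0, 0, 0], [0, 0, 0], [0, 0, 0], [0, 0, 0]]}}

```text
clock: 12.75
ee_pos: [0.5704, -0.085, 0.2358]
eef_rot: [-0.001, -0.078, 0.997, 0.0]
force: [-0.4, 0.9, -0.5]
opening: 0.0351
grip_force: 0.0
```

{"op": "step_arm", "data": {"hand": [3.5, 3.5, 3.5, 3.5, 3.5, 3.5, 3.5, 3.5], "linear": [[0.3, -2.3, 0], [0.3, -2.3, 0], [0.3, -2.3, 0], [0.3, -2.3, 0], [0, 0, 0], [0, 0, 0], [0, 0, 0], [0, 0, 0]], "delta_rot": [[0, 0, 0], [0, 0, 0], [0, 0, 0], [0, 0, 0], [0, 0, 0.112], [0, 0, 0.112], [0, 0, 0.112], [0, 0, 0.112]]}}

```text
clock: 13.42
ee_pos: [0.573, -0.1769, 0.2356]
eef_rot: [-0.001, 0.148, 0.989, 0.0]
force: [-0.5, 0.6, -0.9]
opening: 0.0348
grip_force: 0.0
```

{"op": "step_arm", "data": {"hand": [3.5, 3.5, 3.5, 3.5, 3.5, 3.5, 3.5, 3.5], "linear": [[0, 0, 0], [0, 0, 0], [0, 0, 0], [0, 0, 0], [0, 0, 0], [0, 0, 0], [0, 0, 0], [0, 0, 0]], "delta_rot": [[0, 0, 0.112], [0, 0, 0.112], [0, 0, 0.112], [0, 0, 0.112], [0, 0, 0.112], [0, 0, 0.112], [0, 0, 0.112], [0, 0, 0.112]]}}

```text
clock: 14.08
ee_pos: [0.573, -0.1765, 0.2357]
eef_rot: [-0.001, 0.561, 0.827, -0.0]
force: [-0.0, 0.6, -0.3]
opening: 0.0349
grip_force: 0.0
```

{"op": "step_arm", "data": {"hand": [3.5, 3.5, 3.5, 3.5], "linear": [[0, 0, 1], [0, 0, 1], [0, 0, 0], [0, 0, 0]], "delta_rot": [[0, 0, 0.112], [0, 0, 0.112], [0, 0, 0], [0, 0, 0]]}}

```text
clock: 14.42
ee_pos: [0.5728, -0.1764, 0.2155]
eef_rot: [-0.001, 0.647, 0.762, -0.0]
force: [0.8, -0.6, 0.0]
opening: 0.0345
grip_force: 0.0
```

Run:
```python
from h import *
read_camera('wrist')
s=sense(); im=read_camera('wrist'); cv2.imwrite('pics/w6.png',im)
np.save('s6.npy',dict(ee_pos=s['ee_pos'],eef_rot=s['eef_rot']),allow_pickle=True)
C=cam('wrist',s); A=axes(0,np.radians(9.15)); c=np.array([.5632,-.1694])
print(s['clock'],s['ee_pos'],s['joint_positions'],s['opening'],rot(s['eef_rot']).as_matrix().round(3))
for x,y,z in((10,-85,44),(10,85,44),(75,95,75),(-80,95,75),(0,150,78)): print(x,y,z,np.round(proj(C,np.r_[c+A.T@np.array([x,y])/1e3,z/1e3]),1))
```

```text
14.4667 [ 0.57333002 -0.17666867  0.21608249] [-4.84993785e-01  5.34144710e-01  1.53178052e+00 -2.76659617e-05
  1.07647287e+00 -6.47646651e-01] 0.03525220140375057 [[-0.162  0.987 -0.001]
 [ 0.987  0.162  0.   ]
 [ 0.    -0.001 -1.   ]]
10 -85 44 [325.4 254.8]
10 85 44 [326.   68.5]
75 95 75 [416.4  51.7]
-80 95 75 [201.6  51.4]
0 150 78 [311.5 -38.9]
```

View pics/w6.png

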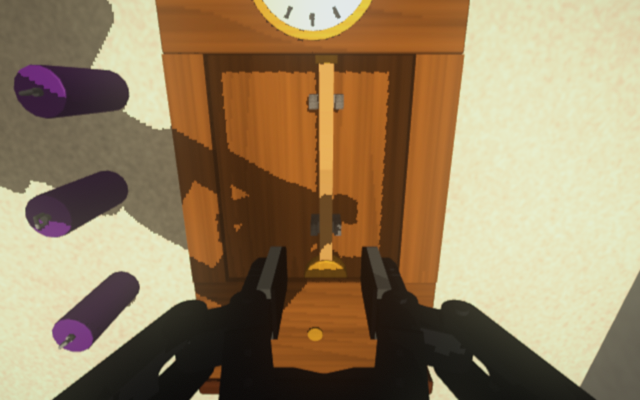

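The rod runs along column 326 from (326,60) to (325,262), within 1 px of the predicted line. The window corners at (414,54) and (203,54) agree too. I'll descend around the middle of the rod and grip.

{"op": "step_arm", "data": {"hand": [3.5, 3.5, 3.5, 3.5, 3.5, 3.5, 3.5, 3.5], "linear": [[0, 0.1, 1.5], [0, 0, 2.2], [0, 0, 2.2], [0, 0, 2.2], [0, 0, 2], [0, 0, 2], [0, 0, 1.5], [0, 0, 1]], "delta_rot": [[0, 0, 0], [0, 0, 0], [0, 0, 0], [0, 0, 0], [0, 0, 0], [0, 0, 0], [0, 0, 0], [0, 0, 0]]}}

```text
clock: 15.18
ee_pos: [0.5742, -0.1765, 0.0691]
eef_rot: [-0.001, 0.648, 0.762, -0.0]
force: [-0.7, 1.2, 0.6]
opening: 0.0348
grip_force: 0.0
```

{"op": "step_arm", "data": {"hand": [3.5, 3.5, 3.5, 3.5, 3.5, 3.5, 3.5, 3.5], "linear": [[0, 0, 0.8], [0, 0, 0.7], [0, 0, 0.5], [0, 0, 0.5], [0, 0, 0.2], [0, 0, 0], [0, 0, 0], [0, 0, 0]], "delta_rot": [[0, 0, 0], [0, 0, 0], [0, 0, 0], [0, 0, 0], [0, 0, 0], [0, 0, 0], [0, 0, 0], [0, 0, 0]]}}

```text
clock: 15.85
ee_pos: [0.5748, -0.1767, 0.0438]
eef_rot: [0.0, 0.648, 0.761, 0.0]
force: [1.0, 0.6, 0.4]
opening: 0.035
grip_force: 0.0
```

{"op": "step_arm", "data": {"hand": [3, 2.5, 2, 1.5, 1.2, 0.9, 0.6, 0.5], "linear": [[0, 0, 0], [0, 0, 0], [0, 0, 0], [0, 0, 0], [0, 0, 0], [0, 0, 0], [0, 0, 0], [0, 0, 0]], "delta_rot": [[0, 0, 0], [0, 0, 0], [0, 0, 0], [0, 0, 0], [0, 0, 0], [0, 0, 0], [0, 0, 0], [0, 0, 0]]}}

```text
clock: 16.52
ee_pos: [0.5748, -0.1766, 0.0436]
eef_rot: [0.0, 0.648, 0.761, 0.0]
force: [0.6, 0.9, 3.4]
opening: 0.0105
grip_force: 58.8
```

{"op": "step_arm", "data": {"hand": [0.5, 0.5, 0.5, 0.5, 0.5, 0.5, 0.5, 0.5], "linear": [[0, 0, -0.2], [0, 0, -0.3], [0, 0, -0.3], [0, 0, -0.3], [0, 0, -0.3], [0, 0, 0], [0, 0, 0], [0, 0, 0]], "delta_rot": [[0, 0, 0], [0, 0, 0], [0, 0, 0], [0, 0, 0], [0, 0, 0], [0, 0, 0], [0, 0, 0], [0, 0, 0]]}}

```text
clock: 17.18
ee_pos: [0.5744, -0.1766, 0.0573]
eef_rot: [-0.0, 0.648, 0.761, -0.0]
force: [0.2, 0.6, -2.0]
opening: 0.0105
grip_force: 58.5
```

{"op": "step_arm", "data": {"hand": [0.5, 0.5, 0.5, 0.5, 0.5, 0.5, 0.5, 0.5], "linear": [[-0.4, 0, 0], [-0.8, 0, 0], [-0.8, 0, 0], [-0.8, 0, 0], [-0.8, 0, 0], [-0.6, 0, 0], [0, 0, 0], [0, 0, 0]], "delta_rot": [[0, 0, 0], [0, 0, 0], [0, 0, 0], [0, 0, 0], [0, 0, 0], [0, 0, 0], [0, 0, 0], [0, 0, 0]]}}

```text
clock: 17.85
ee_pos: [0.5816, -0.2192, 0.0575]
eef_rot: [0.001, 0.649, 0.761, -0.0]
force: [-0.1, -1.4, 0.3]
opening: 0.0106
grip_force: 59.3
```

Run:
```python
from h import *
s=sense(); im=read_camera('wrist'); cv2.imwrite('pics/w7.png',im[:300,130:510])
C=cam('wrist',s); A=axes(0,np.radians(9.15)); c=np.array([.5632,-.1694])
print(s['clock'],s['ee_pos'],s['force'],s['torque'],s['joint_positions'],'case xy',A@(s['ee_pos'][:2]-c))
for y in(0,47,72): print(y,np.round(proj(C,np.r_[c+A.T@np.array([10,y])/1e3,.058]),1))
```

```text
17.85 [ 0.58162658 -0.2192057   0.05752638] [-0.10330396 -1.39377283  0.28944874] [-0.18446622 -0.0238885   0.04001636] [-5.39791987e-01  7.80084695e-01  1.57256309e+00 -5.42346766e-04
  7.87263316e-01 -6.98774495e-01] case xy [ 0.01027202 -0.05210214]
0 [324.3 165.9]
47 [324.1  25.3]
72 [324. -66.]
```

View pics/w7.png

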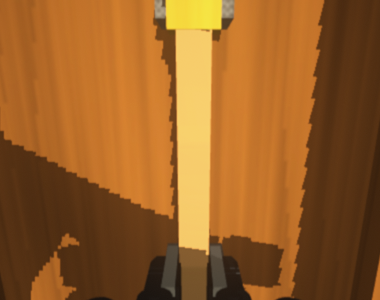

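The rod is held, with the fitting's inner edge at crop row 30, so case y≈46 mm (47 mm expected). I'll tilt the fitting end up to 20° while rising.

{"op": "step_arm", "data": {"hand": [0.5, 0.5, 0.5, 0.5, 0.5, 0.5, 0.5, 0.5], "linear": [[0, 0, -0.2], [0, 0, -0.2], [0, 0, -0.2], [0, 0, -0.2], [0, 0, -0.2], [0, 0, -0.25], [0, 0, -0.25], [0, 0, 0]], "delta_rot": [[0, 0.05, 0], [0, 0.05, 0], [0, 0.05, 0], [0, 0.05, 0], [0, 0.05, 0], [0, 0.05, 0], [0, 0.05, 0], [0, 0, 0]]}}

```text
clock: 18.57
ee_pos: [0.5819, -0.2221, 0.0716]
eef_rot: [-0.132, 0.639, 0.749, 0.113]
force: [-0.3, -1.1, -3.0]
opening: 0.0106
grip_force: 58.5
```

```bash
cat > st.py <<'E'
from h import *
s=sense(); M=rot(s['eef_rot']).as_matrix(); A=axes(0,np.radians(9.15)); c=np.array([.5632,-.1694])
ctr=s['ee_pos']+M@[0,0,.0056]; cs=lambda p:(np.r_[A@(p[:2]-c),p[2]]*1000).round(1)
print(s['clock'],s['ee_pos'],s['force'].round(1),s['joint_positions'].round(2),'tilt',np.degrees(np.arcsin(M[2,0])).round(1),'roll',M[2,1].round(3))
print('ctr',cs(ctr),'top',cs(ctr+M@[.13,0,0]),'bob',cs(ctr-M@[.13,0,0]))
E
python3 st.py
```

```text
18.5667 [ 0.58192744 -0.22205875  0.07157824] [-0.3 -1.1 -3. ] [-0.65  0.83  1.42  0.26  1.15 -0.95] tilt 20.0 roll 0.001
ctr [ 10.1 -53.   66.3] top [ 10.2  69.1 110.8] bob [  10.  -175.2   21.8]
```

{"op": "step_arm", "data": {"hand": [0.5, 0.5, 0.5, 0.5, 0.5, 0.5, 0.5, 0.5], "linear": [[0.6, 0, 0], [1, 0, 0], [1, 0, 0], [1, 0, 0], [1, 0, 0], [1, 0, 0], [0.6, 0, 0], [0, 0, 0]], "delta_rot": [[0, 0, 0], [0, 0, 0], [0, 0, 0], [0, 0, 0], [0, 0, 0], [0, 0, 0], [0, 0, 0], [0, 0, 0]]}}

```text
clock: 19.23
ee_pos: [0.572, -0.1608, 0.0942]
eef_rot: [-0.133, 0.638, 0.75, 0.113]
force: [0.4, 0.9, -2.4]
opening: 0.0103
grip_force: 58.5
```

```bash
python3 st.py
```

```text
19.2333 [ 0.57202536 -0.16084498  0.09415713] [ 0.4  0.9 -2.4] [-0.58  0.77  1.51  0.28  1.12 -0.9 ] tilt 20.1 roll -0.0
ctr [10.1  9.  88.9] top [  9.8 131.1 133.5] bob [  10.3 -113.1   44.3]
```

{"op": "step_arm", "data": {"hand": [0.5, 0.5, 0.5, 0.5, 0.5, 0.5, 0.5, 0.5], "linear": [[0.6, 0, 0], [1, 0, 0], [1, 0, 0], [1, 0, 0], [1, 0, 0], [0.4, 0, 0], [0, 0, 0], [0, 0, 0]], "delta_rot": [[0, 0, 0], [0, 0, 0], [0, 0, 0], [0, 0, 0], [0, 0, 0], [0, 0, 0], [0, 0, 0], [0, 0, 0]]}}

```text
clock: 19.9
ee_pos: [0.565, -0.1163, 0.1106]
eef_rot: [-0.132, 0.638, 0.75, 0.113]
force: [-0.9, 0.3, -1.8]
opening: 0.0107
grip_force: 58.5
```

{"op": "step_arm", "data": {"hand": [0.5, 0.5, 0.5, 0.5, 0.5, 0.5, 0.5, 0.5], "linear": [[0.34, 0, -0.94], [0.5, 0, -1.4], [0.68, 0, -1.88], [0.68, 0, -1.88], [0.68, 0, -1.88], [0.68, 0, -1.88], [0.68, 0, -1.88], [0.68, 0, -1.88]], "delta_rot": [[0, 0, 0], [0, 0, 0], [0, 0, 0], [0, 0, 0], [0, 0, 0], [0, 0, 0], [0, 0, 0], [0, 0, 0]]}}

```text
clock: 20.57
ee_pos: [0.5648, -0.1176, 0.2568]
eef_rot: [-0.132, 0.639, 0.749, 0.113]
force: [0.8, 0.1, -1.8]
opening: 0.0106
grip_force: 58.5
```

{"op": "step_arm", "data": {"hand": [0.5, 0.5, 0.5, 0.5, 0.5, 0.5, 0.5, 0.5], "linear": [[0.5, 0, -1.4], [0.34, 0, -0.94], [0, 0, 0], [0, 0, 0], [0, 0, 0], [0, 0, 0], [0, 0, 0], [0, 0, 0]], "delta_rot": [[0, 0, 0], [0, 0, 0], [0, 0, 0], [0, 0, 0], [0, 0, 0], [0, 0, 0], [0, 0, 0], [0, 0, 0]]}}

```text
clock: 21.23
ee_pos: [0.5646, -0.117, 0.2792]
eef_rot: [-0.133, 0.638, 0.75, 0.113]
force: [0.2, -0.1, -1.7]
opening: 0.0107
grip_force: 58.5
```

```bash
python3 st.py
python3 - <<'E'
from h import *
cv2.imwrite('pics/end.png',read_camera('scene'))
E
```

```text
21.2333 [ 0.5646035  -0.11699749  0.27923743] [ 0.2 -0.1 -1.7] [-0.53  0.5   1.44  0.27  1.43 -0.76] tilt 20.1 roll -0.001
ctr [  9.7  53.4 274. ] top [  9.7 175.5 318.7] bob [  9.7 -68.6 229.3]
```

View pics/end.png

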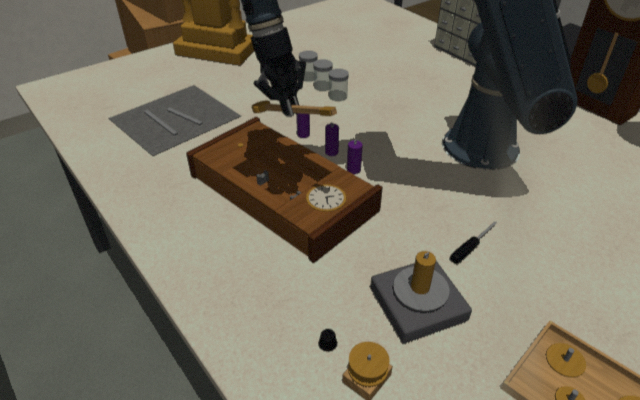

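The scene view shows the pendulum held high above the case, spanning (255,105) to (335,111), with its lowest point about 22 cm above the bench by the measured pose. The weight stands upright on the pan at (425,272), and the bystanders are where they were. Handing in.

```bash
python3 -c "
from workcell import *
print(sign_off())"
```

```text
the job is handed in; nothing more can be done
None
```

The job is handed in: the weight stands upright about 3 mm off the middle of the scale pan, and the pendulum is held steady about 14 cm above the case. The screwdriver, loupe and movement look unmoved in the last picture, and the robot's clock read about 21 s of the 62 s allowed.

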